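Clear the loose heat sinks off the rework plate

ROBOT

A 6-joint arm with a two-finger parallel gripper is mounted at the origin on a cart in front of the work surface, level with it; the furniture and walls round the work are solid. World frame = base frame: x ahead of the robot, y to its left, z up, the work surface at z = 0. Lengths are in m, angles in rad, forces in N, time in s.
With the tool pointing down it reaches from about 0.275 to 0.85 m from the base axis. Payload 19 kg.
Tool frame: the origin (TCP) lies on the centre line of the jaws, within the pads' length; the fingertips stand 14 mm ahead of it and the grasp point (between the pads) lies 5 mm behind it; y points along the fingers, z is the direction in which the jaws open and shut, and the axes are right-handed (so a half turn about y gives the same grasp; the last joint's range is limited). The gripper opens to 85 mm and grips with 20 to 120 N. Pads are 22 mm wide; open, the fingers measure 114 mm over their backs; the gripper's body (76 mm by 85 mm) begins 54 mm behind the grasp point. The pads swing forward as they close: fully open they stand 13 mm farther back than shut.
Start: joints at [1.149, 0.15, 1.437, -0, 1.554, -0.134], TCP at [0.163, 0.551, 0.245] pointing down, gripper open.
Joint ranges: [-2.8, 2.8], [-0.68, 2.1], [0.12, 2.68], [-1.39, 4.53], [0.16, 2.79], [-2.81, 2.81]. Speed limits (rad/s): [1.89, 1.89, 2.22, 3.01, 3.01, 3.01].

INTERFACE

Orientations are given as a unit quaternion [w, x, y, z].
In Python, from bench import env gives the robot as it stands.
- The arm moves only by the tool play_rows, never from a script. Its argument "plan" is one flat list of numbers, 6 for each row, row after row: the shift along the world's x, y, z in m, then the turn, a rotation vector about the world's x, y, z in rad. In form: [tx, ty, tz, ax, ay, az, tx, ty, tz, ax, ay, az, ...]. A call has 1 to 5 rows; each row shifts and turns the commanded pose from where the row before left it; what a row does not reach is not made up. A row lasts 1/8 s, in which the tool goes at most 62.5 mm and 10.7 degrees, less where a joint would pass 70% of its speed; a pose out of reach is approached as far as the arm can. A call is refused whole if a number of a shift passes 0.0625 or a number of a turn 0.188, either way. A call with a gripper value outside its range is refused whole. "gripper" is the closure, from 0 (fully open) to 1 (shut), set as the call begins (left out, the last holds). The fingers move at their own pace and stop on an object; "force" is the grip in N (left out, the last holds). Time passes only in rows, so rows that do not move let the fingers close. It gives the time, the measured TCP pose, the force and the opening at its end, in the units of the state.
- env.sense(): the state, without advancing time (a new reading comes with each control period).
- env.read_camera(name): name is "scene" or "top" or "wrist"; returns a dict with "pixels" (480x640x3 uint8, red, green, blue), "range_z" (480x640 float32, m along the optical axis (not along the pixel's ray), 0 where there is no reading), "fov_y" (degrees; the focal length in pixels is half the picture's height over the tangent of half this angle, whatever the lens; pixels are square), "cx", "cy" (the principal point, pixels), "eye" and "orientation" of the camera in the world. Camera axes: x right, y down, z forward; pixel columns grow to the right and rows downward; lengths in m; the calibration is good to about 2 mm. A picture is of the moment at which its call begins.
- env.hand_in(): hands the job in, once; it reports no verdict.
The state is a dict: "clock": time; "joints": joint angles; "qvel": joint speeds; "effort": joint torques, N m; "position": TCP position; "orientation": TCP orientation; "ft_force": force on the tool from outside, world axes, zero at the start; "torque": the same for the moment, N m; "opening": opening from 0.0 (shut) to 1.0 (fully open).
Only numpy, scipy, OpenCV 4.12 (cv2) and the standard library are available. Lean on these libraries where they do the work, as an engineer would, in place of code of your own. Each camera call takes 0.05 s, during which the arm holds its last target.

TASK

Four loose heat sinks lie on the dark steel rework plate. Take the orange scraper block from its rest pad, wipe all four over the plate's open end into the blue catch tray with it, pressing only lightly and never touching them with the fingers, then stand the scraper upright back on its pad, within the pad's outline and lying along it as before. Leave the screwdriver and the paste tin where they are.

Things in the scene. Friction and masses are not known exactly. Their poses are not given: they have to be found in the camera images.
- plate_top (a point): centre of the top face of the fixed rework plate: bare dark steel, 180 mm long (its x) by 180 mm wide (its y), the top face 34 mm above the bench. z is up; +x points from the open, tray end to the closed end. An aluminium rim, 6 mm thick and 6 mm high over the face, runs along both sides (y = +-84 to +-90 mm) and the closed end (x = +84 to +90 mm); the end at x = -90 mm has no rim and drops straight into the catch tray.
- tray_in (a point): centre of the inner floor of the blue catch tray, which is fixed to the plate's open end, axes as the plate's: floor 4 mm above the bench and 30 mm below the plate's face, inside 91 mm (x) by 172 mm (y), reaching from the plate's end face (x = +45 mm here) to the outer wall; walls 4 mm thick, their top 34 mm above this floor, 4 mm higher than the plate's face.
- scraper_grip (a point): middle of the upright orange grip of the loose scraper block. The grip is 16 mm thick (its x), 64 mm long (its y), flat sides, from 20 mm below to 20 mm above this point (z up). Below it a body 26 mm thick (x) and 92 mm long (y), 20 to 32 mm below this point, and a flat black rubber foot 24 mm thick (x) by 90 mm long (y), whose underside is 44 mm below this point. Pinch the grip across x from above; push with the long faces, along x (either way round). 160 g or so.
- scraper: the same scraper block; origin at the centre of the foot's underside, axes as scraper_grip.
- plate: the fixed plate and tray in one; origin on the bench below plate_top, same axes.
- pad_top (a point): centre of the top face of the black rubber rest pad with a thin yellow outline, fixed to the bench, 70 mm (its x) by 130 mm (its y), 4 mm thick. At the start the scraper stands on it, its y roughly along the pad's y.
- sink_a_mid (a point): centre of a loose finned aluminium heat sink, 22 x 22 mm and 12 mm high, 15 g or so, lying flat on the plate at the start (the four are alike, not touching, in any turn).
- sink_a: the same heat sink as sink_a_mid; origin at the centre of its underside.
- sink_b_mid (a point): centre of a loose finned aluminium heat sink, 22 x 22 mm and 12 mm high, 15 g or so, lying flat on the plate at the start (the four are alike, not touching, in any turn).
- sink_b: the same heat sink as sink_b_mid; origin at the centre of its underside.
- sink_c_mid (a point): centre of a loose finned aluminium heat sink, 22 x 22 mm and 12 mm high, 15 g or so, lying flat on the plate at the start (the four are alike, not touching, in any turn).
- sink_c: the same heat sink as sink_c_mid; origin at the centre of its underside.
- sink_d_mid (a point): centre of a loose finned aluminium heat sink, 22 x 22 mm and 12 mm high, 15 g or so, lying flat on the plate at the start (the four are alike, not touching, in any turn).
- sink_d: the same heat sink as sink_d_mid; origin at the centre of its underside.
- driver: bystander: blue-handled screwdriver lying on the bench, 171 x 28 x 26 mm, origin at the centre of its underside.
- tin: bystander: foil-wrapped paste tin with red lid, 57 mm across, 68 mm high, origin at the centre of its underside.

How it is judged:
By the outcome, as a careful person would: the job done as asked, in the order asked, and still so for the second after the job is handed in, with the robot touching nothing.
It also fails if it takes over 58 s, if anything falls off the work surface, if the arm or the gripper's body presses on something with over 40 N, if the wrist force passes 120 N, or if a joint passes its speed limit or range.

## Working session

There is one attempt and no reset: what is moved stays moved. The work goes in short steps, Python scripts to look and compute and a tool call to move; the robot and the scene stay as the last step left them, time stands still between calls to the robot, and variables do not carry over. Pictures are saved under pics/ and viewed, and the job is handed in when it is done.

Besides the shell and the picture viewer there is one more tool, called after "Request:" in YAML: its name, and indented under it one key for each argument. play_rows: Moves the arm, as the interface text tells. Its arguments: {"type":"object","properties":{"plan":{"type":"array"},"gripper":{"type":"number"},"force":{"type":"number"}},"required":["plan"]}

```bash
mkdir -p pics; ls; cat > h.py <<'E'
import numpy as np, cv2
from scipy.spatial.transform import Rotation as R
from bench import env
def cam(n,name=None):
    d=env.read_camera(n)
    if name: cv2.imwrite('pics/'+name,cv2.cvtColor(d['pixels'],cv2.COLOR_RGB2BGR))
    d['f']=240/np.tan(np.radians(d['fov_y'])/2)
    q=d['orientation']; d['R']=R.from_quat([q[1],q[2],q[3],q[0]]).as_matrix()
    return d
def ray(d,u,v,z):
    r=d['R']@np.array([(u-d['cx'])/d['f'],(v-d['cy'])/d['f'],1]); e=np.array(d['eye'])
    return e+r*(z-e[2])/r[2]
def cloud(d):
    v,u=np.mgrid[0:480,0:640]; Z=d['range_z']
    P=np.stack([(u-d['cx'])/d['f']*Z,(v-d['cy'])/d['f']*Z,Z],-1)@d['R'].T+np.array(d['eye'])
    P[Z==0]=np.nan
    return P
E
python3 - <<'E'
from h import *
print(env.sense())
for n in ['top','scene','wrist']:
    d=cam(n,n+'0.png'); print(n,d['fov_y'],d['cx'],d['cy'],d['eye'],d['orientation'])
    np.savez('%s0.npz'%n,**d)
E
```

```text
pics
{'clock': 0.0, 'joints': array([ 1.14897552e+00,  1.50967039e-01,  1.43800519e+00,  3.61930692e-05,
        1.55378288e+00, -1.33979317e-01]), 'qvel': array([ 1.08469614e-03,  8.26850216e-05, -2.87724278e-04, -3.64374157e-04,
       -7.78432043e-04, -1.99663153e-04]), 'effort': array([ 5.52877493e-03, -7.13056898e+01, -5.70882154e+01,  1.21570692e-04,
        8.88246170e-03, -5.93324762e-05]), 'position': array([0.16314041, 0.55114604, 0.24469911]), 'orientation': array([-0.69940434,  0.70018776, -0.10154164,  0.10129153]), 'ft_force': array([-0.34782505, -0.40477835, -0.08450897]), 'torque': array([ 0.00657881, -0.0287382 , -0.01608619]), 'opening': 1.0013245808177398}
top 53.41239861694394 318.74502770211024 243.9429976547087 [ 0.39486778 -0.02497536  1.29802475] [ 0.04441599 -0.7035142   0.70789139 -0.04455076]
scene 44.92465245407789 325.9392121332383 233.85582495071506 [-0.13573441  0.22559302  1.05455676] [ 0.1702988  -0.54810097  0.77745872 -0.25718006]
wrist 60.87130163089906 316.4461118688474 240.59348183746644 [0.09520991 0.57109654 0.37322731] [0.11103164 0.79365078 0.59231265 0.08340342]
```

View pics/top0.png

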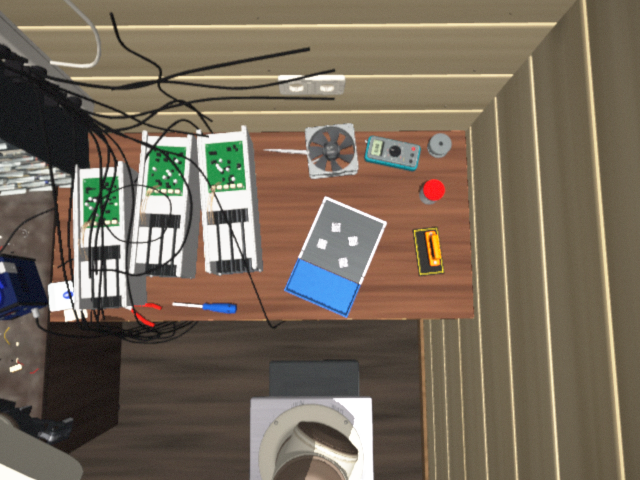

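View pics/scene0.png

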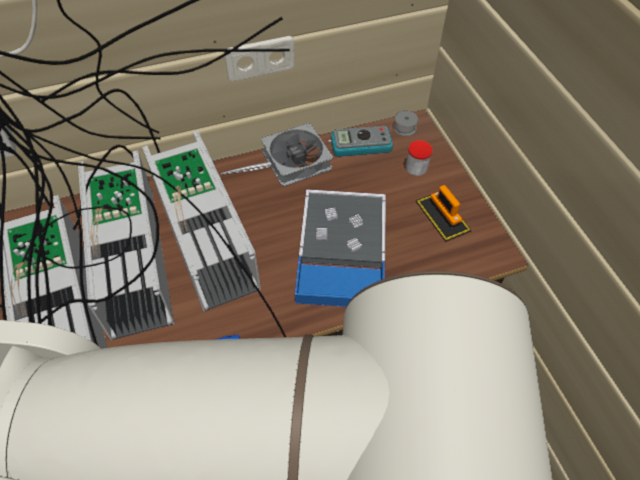

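The top view shows the plate at about (345,240) with the tray towards the robot at (325,287). The four sinks are at (336,227), (322,244), (353,241) and (343,263), and the scraper is on its pad at (429,250). The driver is at (205,307) and the tin at (432,190). Next I'll measure these.

```bash
python3 - <<'E'
from h import *
im=cv2.imread('pics/top0.png'); 
cv2.imwrite('pics/c1.png',cv2.resize(im[185:325,270:460],None,fx=4,fy=4,interpolation=cv2.INTER_CUBIC))
im=cv2.imread('pics/scene0.png')
cv2.imwrite('pics/c2.png',cv2.resize(im[130:310,290:490],None,fx=3.3,fy=3.3,interpolation=cv2.INTER_CUBIC))
d=dict(np.load('top0.npz'));
for n in ['top','scene']:
    d=dict(np.load(n+'0.npz')); P=cloud(d)
    hsv=cv2.cvtColor(d['pixels'],cv2.COLOR_RGB2HSV)
    roi=np.zeros((480,640),bool)
    roi[(slice(185,325),slice(270,460)) if n=='top' else (slice(130,310),slice(290,490))]=1
    for name,lo,hi in [('orange',(5,150,120),(20,255,255)),('yellow',(22,100,80),(35,255,255)),('blue',(100,150,60),(125,255,255)),('red',(0,180,100),(3,255,255))]:
        m=(cv2.inRange(hsv,lo,hi)>0)&roi
        if m.sum()<5: print(n,name,'none');continue
        Q=P[m]; Q=Q[~np.isnan(Q[:,0])]
        if name=='orange': print('zq',np.percentile(Q[:,2],[1,50,90,99]));
        v,u=np.nonzero(m)
        z={'orange':.048+.04,'yellow':.004,'blue':.038,'red':.068}[name]
        W=np.array([ray(d,a,b,z)[:2] for a,b in zip(u,v)])
        if name=='orange':
            t=Q[Q[:,2]>.08]; W=t[:,:2]
        (c,s,a)=cv2.minAreaRect(W.astype(np.float32)*1000)
        print(n,name,m.sum(),W.mean(0),c,s,a)
    # sinks
    m=(P[:,:,2]>.041)&(P[:,:,2]<.056)&roi
    k,l,st,ce=cv2.connectedComponentsWithStats(m.astype(np.uint8))
    for i in range(1,k):
        if st[i,4]>20:
            Q=P[l==i]; print(' comp',st[i],ce[i],ray(d,*ce[i],.046)[:2],Q.mean(0))
    for px in ([(327,197),(386,220),(348,316),(285,291)] if n=='top' else [(302,192),(386,195)]):
        print(px, ray(d,*px,.04)[:2])
E
```

```text
zq [-8.55511907e-05  2.91695624e-02  6.66546306e-02  7.13928208e-02]
top orange 275 [nan nan] (0.0, 0.0) (0.0, 0.0) 0.0
top yellow 370 [ 0.53822344 -0.32586653] (537.8525390625, -324.2438049316406) (126.39430236816406, 67.90135192871094) 5.915961742401123
top blue 2302 [ 0.43901764 -0.03340958] (439.1319580078125, -33.07196807861328) (177.8983917236328, 90.3397216796875) 66.76033782958984
top red 197 [ 0.68821113 -0.33056199] (686.6704711914062, -329.2301940917969) (55.630897521972656, 37.70575714111328) 89.64242553710938
 comp [421 188  15  13  28] [425.85714286 196.14285714] [ 0.6806407  -0.31348222] [ 0.68018834 -0.31300127  0.04803398]
 comp [319 197  14  14  35] [323.94285714 201.88571429] [ 0.66665874 -0.04031413] [ 0.66723179 -0.0403577   0.04342515]
 comp [380 219   6  11  22] [382.72727273 223.95454545] [ 0.60585939 -0.19619219] [ 0.60634715 -0.19657989  0.04316732]
 comp [331 222   9  11  51] [335.35294118 226.8627451 ] [ 0.59881233 -0.07012362] [ 0.59891457 -0.07014531  0.0454012 ]
 comp [348 236  10   9  49] [352.24489796 240.10204082] [ 0.5630365  -0.11447859] [ 0.563086
[... 1796 characters left out ...]
.00952381] [ 0.53652289 -0.32408314] [ 0.53486939 -0.32257599  0.04869652]
 comp [325 208  12  10  81] [330.4691358  212.33333333] [ 0.59704666 -0.0694105 ] [ 0.59774966 -0.06969249  0.04506179]
 comp [349 214  14  12  73] [355.17808219 219.76712329] [ 0.55993092 -0.11333048] [ 0.5605487  -0.11363095  0.04513177]
 comp [316 228  11  10  84] [321.29761905 232.26190476] [ 0.55251299 -0.03199897] [ 0.55325858 -0.03227968  0.0449384 ]
 comp [347 237  14  14  81] [353.32098765 243.34567901] [ 0.50270776 -0.0863793 ] [ 0.50355637 -0.08678902  0.04469324]
(302, 192) [ 0.67779516 -0.03024593]
(386, 195) [ 0.60683273 -0.2077444 ]<stdin>:23: RuntimeWarning: Mean of empty slice.
  ret = um.true_divide(
```

View pics/c1.png

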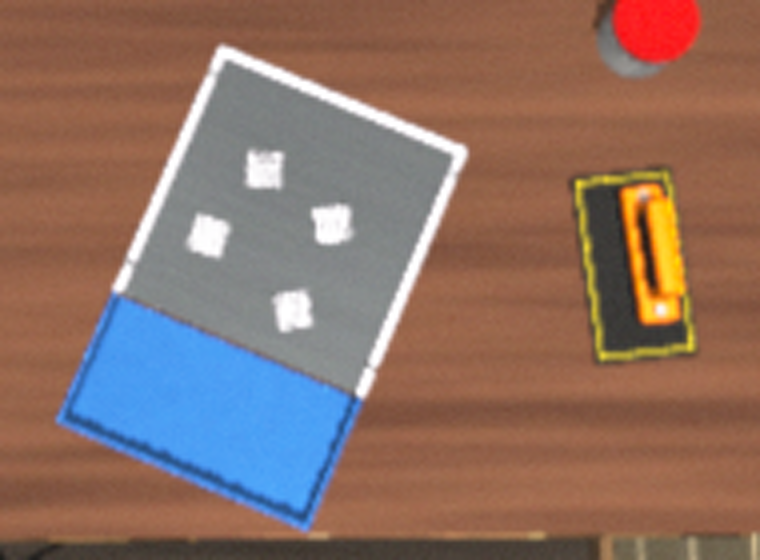

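View pics/c2.png

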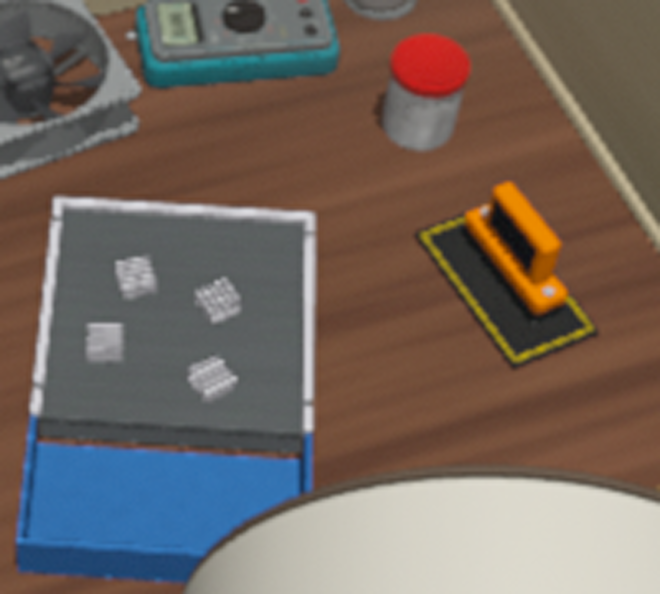

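```bash
python3 - <<'E'
from h import *
s=env.sense();q=s['orientation'];print(R.from_quat([q[1],q[2],q[3],q[0]]).as_matrix().round(3))
for n in ['top','scene']:
    d=dict(np.load(n+'0.npz')); P=cloud(d)
    hsv=cv2.cvtColor(d['pixels'],cv2.COLOR_RGB2HSV)
    Pm=np.nan_to_num(P,nan=-9)
    box=(Pm[:,:,0]>.45)&(Pm[:,:,0]<.63)&(Pm[:,:,1]<-.27)&(Pm[:,:,1]>-.40)
    g=box&(Pm[:,:,2]>.06)&(Pm[:,:,2]<.08); W=P[g]
    print(n,'grip top',g.sum(),W.mean(0),cv2.minAreaRect(W[:,:2].astype(np.float32)*1000))
    o=(cv2.inRange(hsv,(5,150,120),(20,255,255))>0)&box
    for zl,zh,zr in [(.018,.04,.028),(.055,.08,.068)]:
        m=o&(Pm[:,:,2]>zl)&(Pm[:,:,2]<zh)
        v,u=np.nonzero(m); W=np.array([ray(d,a,b,zr)[:2] for a,b in zip(u,v)])
        print('  layer',zr,len(W),cv2.minAreaRect(W.astype(np.float32)*1000))
    # plate: white rim
    roi=(Pm[:,:,2]>.036)&(Pm[:,:,2]<.06)&(Pm[:,:,0]>.42)&(Pm[:,:,0]<.71)&(Pm[:,:,1]<.03)&(Pm[:,:,1]>-.23)
    wm=(cv2.inRange(hsv,(0,0,175),(180,60,255))>0)
    box2=(Pm[:,:,0]>.42)&(Pm[:,:,0]<.70)&(Pm[:,:,1]<.04)&(Pm[:,:,1]>-.23)
    m=wm&box2; k,l,st,ce=cv2.connectedComponentsWithStats(m.astype(np.uint8),connectivity=8)
    for i in range(1,k):
        if st[i,4]<15: continue
        v,u=np.nonzero(l==i); W=np.array([ray(d,a,b,.04)[:2] for a,b in zip(u,v)])
        print('  white',st[i],cv2.minAreaRect(W.astype(np.float32)*1000))
# wall
d=dict(np.load('top0.npz'));P=cloud(d)
for u in range(440,540,8): print(u,P[250,u].round(3),end=' ')
E
```

```text
[[ 0.959 -0.     0.284]
 [-0.284 -0.001  0.959]
 [-0.    -1.    -0.001]]
top grip top 166 [ 0.543651   -0.32790734  0.06860862] ((543.8533325195312, -328.4223937988281), (63.45438003540039, 18.09553337097168), 8.085310935974121)
  layer 0.028 133 ((543.8909912109375, -328.22393798828125), (92.04138946533203, 26.90399169921875), 7.002686500549316)
  layer 0.068 58 ((543.38720703125, -327.5779113769531), (64.162353515625, 16.89984703063965), 8.601386070251465)
  white [298 196  89  89 651] ((566.1458740234375, -89.11260986328125), (183.30491638183594, 183.13131713867188), 66.38214111328125)
  white [331 223  10   9  79] ((599.4276123046875, -70.74591827392578), (24.116437911987305, 21.628326416015625), 89.64315032958984)
  white [348 236  10  10  86] ((562.7840576171875, -115.6329116821289), (24.00749397277832, 24.157474517822266), 89.64401245117188)
  white [317 238  11  12  89] ((555.1334838867188, -33.43833923339844), (24.406585693359375, 25.438365936279297), 71.24304962158203)
  white [338 257  10  11  86] ((505.32513427734375, -89.39871215820312), (24.911571502685547, 23.959789276
[... 724 characters left out ...]
92188, -167.23095703125), (4.492733001708984, 131.5054931640625), 66.68566131591797)
  white [299 248   4   8  20] ((523.8096313476562, 24.79981231689453), (5.698883533477783, 17.876298904418945), 59.88405227661133)
  white [382 253   3   8  21] ((454.48504638671875, -134.85401916503906), (4.219298362731934, 17.723295211791992), 66.80138397216797)
440 [ 0.539 -0.355  0.01 ] 448 [ 0.54  -0.379  0.002] 456 [ 0.54  -0.402 -0.001] 464 [ 0.54  -0.423  0.002] 472 [ 0.544 -0.458 -0.041] 480 [ 0.537 -0.46   0.022] 488 [ 0.53  -0.459  0.084] 496 [ 0.525 -0.463  0.129] 504 [ 0.52  -0.463  0.177] 512 [ 0.514 -0.461  0.23 ] 520 [ 0.509 -0.461  0.273] 528 [ 0.504 -0.461  0.312] 536 [ 0.5   -0.462  0.346]
```

```bash
python3 - <<'E'
from h import *
A=np.array([.163,.551]);B=np.array([.544,-.328])
for n in ['top','scene']:
    d=dict(np.load(n+'0.npz')); P=cloud(d).reshape(-1,3); P=P[~np.isnan(P[:,0])]
    t=(P[:,:2]-A)@(B-A)/((B-A)@(B-A)); dist=np.linalg.norm(P[:,:2]-A-t[:,None]*(B-A),axis=1)
    for k in np.arange(0,1.05,.1):
        m=(abs(t-k)<.05)&(dist<.1)
        if m.any(): print(n,k.round(1),m.sum(),(A+k*(B-A)).round(2),np.percentile(P[m,2],[50,95,100]).round(3))
E
```

```text
top 0.0 2293 [0.16 0.55] [0.254 0.425 0.445]
top 0.1 3096 [0.2  0.46] [0.505 0.607 0.611]
top 0.2 2673 [0.24 0.38] [0.526 0.605 0.611]
top 0.3 1070 [0.28 0.29] [-0.744  0.003  0.008]
top 0.4 1370 [0.32 0.2 ] [-0.002  0.026  0.033]
top 0.5 1747 [0.35 0.11] [0.    0.02  0.092]
top 0.6 2035 [0.39 0.02] [0.002 0.028 0.045]
top 0.7 2441 [ 0.43 -0.06] [0.006 0.038 0.05 ]
top 0.8 2626 [ 0.47 -0.15] [0.005 0.041 0.054]
top 0.9 2556 [ 0.51 -0.24] [0.002 0.033 0.049]
top 1.0 2540 [ 0.54 -0.33] [0.004 0.066 0.074]
scene 0.1 1003 [0.2  0.46] [0.604 0.608 0.61 ]
scene 0.2 1711 [0.24 0.38] [0.603 0.608 0.609]
scene 0.4 234 [0.32 0.2 ] [0.001 0.027 0.03 ]
scene 0.5 1813 [0.35 0.11] [0.    0.06  0.092]
scene 0.6 2874 [0.39 0.02] [0.002 0.036 0.044]
scene 0.7 2495 [ 0.43 -0.06] [0.006 0.037 0.048]
scene 0.8 2556 [ 0.47 -0.15] [0.031 0.041 0.05 ]
scene 0.9 3030 [ 0.51 -0.24] [0.001 0.033 0.044]
scene 1.0 2886 [ 0.54 -0.33] [0.003 0.065 0.073]
```

View pics/wrist0.png

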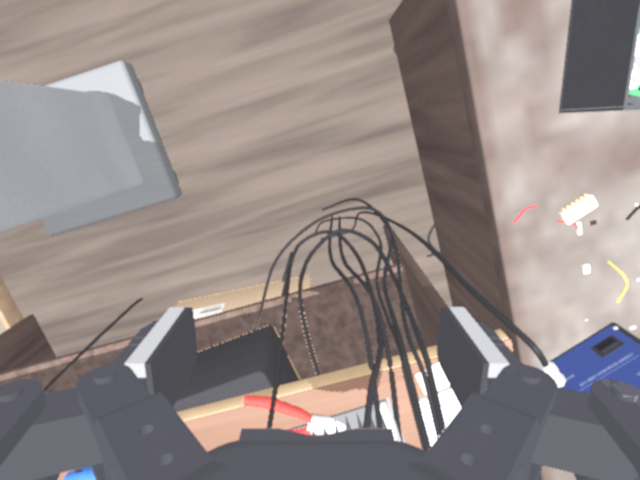

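The wrist view shows the fingers over the bench's left edge, with cables below. The straight path to the pad is clear at this height, so I'll move there.

Request:
play_rows:
  plan: [0.021,-0.049,0,0,0,-0.15,0.021,-0.049,0,0,0,-0.15,0.021,-0.049,0,0,0,-0.15,0.021,-0.049,0,0,0,-0.15,0.021,-0.049,0,0,0,-0.15]
  gripper: 0
  force: 40

```text
clock: 0.78
position: [0.2684, 0.3047, 0.2452]
orientation: [0.613, -0.613, 0.352, -0.352]
ft_force: [1.0, 0.2, 0.8]
opening: 0.999
```

Request:
play_rows:
  plan: [0.021,-0.049,0,0,0,-0.15,0.021,-0.049,0,0,0,-0.15,0.021,-0.049,0,0,0,-0.15,0.021,-0.049,0,0,0,-0.15,0.021,-0.049,0,0,0,-0.15]

```text
clock: 1.4
position: [0.3735, 0.0596, 0.2454]
orientation: [-0.442, 0.441, -0.552, 0.552]
ft_force: [1.4, 0.0, -0.2]
opening: 1.002
```

Request:
play_rows:
  plan: [0.021,-0.049,0,0,0,-0.15,0.021,-0.049,0,0,0,-0.15,0.021,-0.049,0,0,0,-0.15,0.021,-0.049,0,0,0,-0.15,0.021,-0.049,0,0,0,-0.15]

```text
clock: 2.02
position: [0.4786, -0.1855, 0.2451]
orientation: [0.208, -0.208, 0.676, -0.676]
ft_force: [0.6, 1.4, 0.5]
opening: 1.005
```

Request:
play_rows:
  plan: [0.021,-0.049,0,0,0,-0.15,0.021,-0.049,0,0,0,-0.15,0.021,-0.049,0,0,0,-0.15,0,0,0,0,0,0]

```text
clock: 2.52
position: [0.5414, -0.3335, 0.2432]
orientation: [0.052, -0.053, 0.706, -0.705]
ft_force: [0.1, -0.4, 0.1]
opening: 1.0
```

```bash
python3 - <<'E'
from h import *
s=env.sense();q=s['orientation'];T=R.from_quat([q[1],q[2],q[3],q[0]]).as_matrix()
print(s['clock'],s['position'],s['joints'].round(3),T.round(3),np.degrees(np.arctan2(T[1,2],T[0,2])))
d=cam('wrist','w1.png');np.savez('w1.npz',**d);print(d['eye'],d['R'].round(2))
E
```

```text
2.525 [ 0.54144823 -0.33347199  0.24324244] [-0.673  0.28   1.285 -0.     1.579  0.749] [[-0.989 -0.002  0.149]
 [-0.149  0.001 -0.989]
 [ 0.002 -1.    -0.002]] -81.45441628503318
[ 0.6102961  -0.32331716  0.37159974] [[ 0.15 -0.95 -0.28]
 [-0.99 -0.14 -0.04]
 [-0.    0.28 -0.96]]
```

View pics/w1.png

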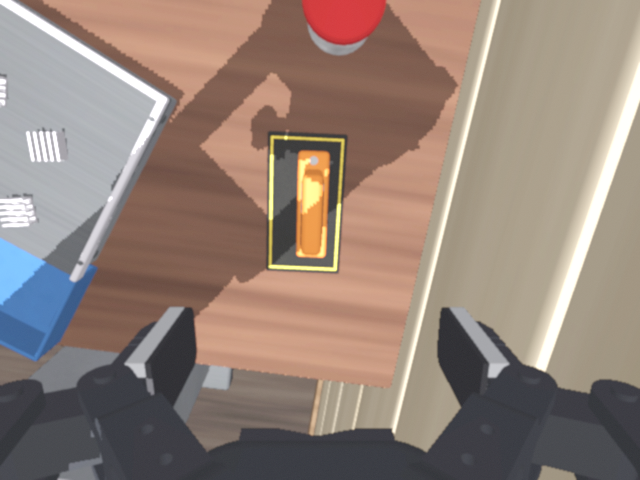

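The wrist view shows the scraper at (313,205) inside the yellow outline, which spans (268–346, 133–272). The tin's lid is at (343,10). I'll measure the scraper from this view.

```bash
python3 - <<'E'
from h import *
d=dict(np.load('w1.npz'));P=np.nan_to_num(cloud(d),nan=-9)
hsv=cv2.cvtColor(d['pixels'],cv2.COLOR_RGB2HSV)
box=np.zeros((480,640),bool);box[125:280,260:352]=1
def rect(m,z,nm):
    v,u=np.nonzero(m);W=np.array([ray(d,a,b,z)[:2] for a,b in zip(u,v)]);print(nm,len(W),cv2.minAreaRect(W.astype(np.float32)*1000))
rect((cv2.inRange(hsv,(22,80,60),(35,255,255))>0)&box&(P[:,:,2]<.012),.004,'yellow')
o=(cv2.inRange(hsv,(3,120,80),(25,255,255))>0)&box
rect(o&(P[:,:,2]>.063),.068,'griptop'); rect(o&(P[:,:,2]>.02)&(P[:,:,2]<.036),.032,'body')
g=box&(P[:,:,2]>.06); print(P[g].mean(0),cv2.minAreaRect(P[g][:,:2].astype(np.float32)*1000),np.percentile(P[g][:,2],[5,50,95]))
g=box&(P[:,:,2]>.022)&(P[:,:,2]<.036);print(cv2.minAreaRect(P[g][:,:2].astype(np.float32)*1000))
E
```

```text
yellow 1755 ((535.6959838867188, -322.0398864746094), (124.61648559570312, 66.52388000488281), 5.947310447692871)
griptop 1303 ((542.3193969726562, -328.62548828125), (62.993133544921875, 16.648849487304688), 5.8624444007873535)
body 1049 ((542.9508056640625, -328.31915283203125), (90.43115234375, 25.44900894165039), 6.6737060546875)
[ 0.54321354 -0.32832346  0.06687496] ((541.335693359375, -328.5099182128906), (64.29240417480469, 17.2022647857666), 6.627225875854492) [0.06267751 0.06732611 0.06874171]
((541.4346313476562, -328.4220886230469), (92.02317810058594, 26.001441955566406), 6.6385602951049805)
```

Request:
play_rows:
  plan: [0.001,0.005,-0.04,0,0,-0.034,0,0,-0.045,0,0,0,0,0,-0.045,0,0,0,0,0,-0.04,0,0,0,0,0,-0.015,0,0,0]

```text
clock: 3.2
position: [0.5414, -0.3242, 0.0586]
orientation: [0.042, -0.044, 0.707, -0.705]
ft_force: [-0.3, -0.5, 0.6]
opening: 1.0
```

Request:
play_rows:
  plan: [0,0,-0.01,0,0,0,0,0,0,0,0,0]

```text
clock: 3.45
position: [0.5425, -0.3257, 0.051]
orientation: [-0.043, 0.042, -0.706, 0.706]
ft_force: [-0.3, -0.5, -0.7]
opening: 1.0
```

```bash
python3 - <<'E'
from h import *
s=env.sense();q=s['orientation'];T=R.from_quat([q[1],q[2],q[3],q[0]]).as_matrix()
print(s['clock'],s['position'],s['joints'].round(3),T.round(4),np.degrees(np.arctan2(T[1,2],T[0,2])),s['ft_force'])
d=cam('wrist','w2.png')
E
```

```text
3.45 [ 0.54249075 -0.32569855  0.05100084] [-0.662  0.398  1.532  0.     1.211  0.788] [[-9.928e-01  6.000e-04  1.199e-01]
 [-1.199e-01 -4.000e-04 -9.928e-01]
 [-6.000e-04 -1.000e+00  5.000e-04]] -83.1136611929342 [-0.26666955 -0.50461075 -0.71178204]
```

View pics/w2.png

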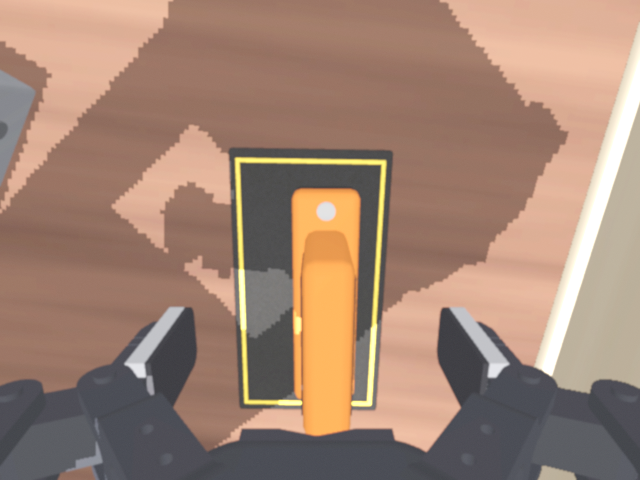

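The scraper sits between the jaws, its grip at column 327 against the jaws' mid-line at 318. I'll shift 3 mm towards -y and close.

Request:
play_rows:
  plan: [0,-0.003,-0.003,0,0,-0.005,0,0,0,0,0,0]

```text
clock: 3.75
position: [0.5423, -0.3291, 0.0476]
orientation: [-0.041, 0.04, -0.706, 0.706]
ft_force: [-0.1, 0.2, 0.6]
opening: 1.003
```

Request:
play_rows:
  plan: [0,0,0,0,0,0,0,0,0,0,0,0,0,0,0,0,0,0,0,0,0,0,0,0,0,0,0,0,0,0]
  gripper: 1
  force: 60

```text
clock: 4.38
position: [0.5422, -0.3287, 0.0474]
orientation: [0.041, -0.041, 0.706, -0.706]
ft_force: [-0.0, 0.2, 1.1]
opening: 0.181
```

```bash
python3 - <<'E'
from h import *
s=env.sense();q=s['orientation'];T=R.from_quat([q[1],q[2],q[3],q[0]]).as_matrix()
print(s['clock'],s['position'],s['opening'],np.degrees(np.arctan2(T[1,2],T[0,2])),s['ft_force'])
d=cam('wrist','w3.png')
E
```

```text
4.375 [ 0.54224173 -0.3286884   0.04737945] 0.1808090167364212 -83.42257218038957 [-0.03859196  0.22689132  1.13909348]
```

View pics/w3.png

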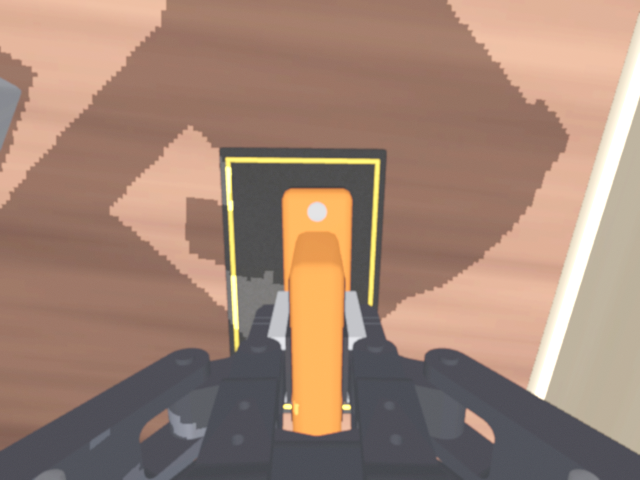

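The grip is good: the opening is about 15 mm, and the scraper is square in the jaws. Next I'll lift it and carry it to above the plate.

Request:
play_rows:
  plan: [0,0,0.02,0,0,0,0,0,0.04,0,0,0,0,0,0.04,0,0,0,0.008,0.032,0,0,0,0.174,0.009,0.032,0,0,0,0.174]

```text
clock: 5.05
position: [0.5594, -0.2642, 0.1492]
orientation: [-0.164, 0.163, -0.687, 0.688]
ft_force: [-0.2, -0.2, -2.6]
opening: 0.178
```

Request:
play_rows:
  plan: [0.009,0.032,0,0,0,0.174,0.009,0.032,0,0,0,0.174,0.009,0.032,0,0,0,0.174,0.008,0.031,0,0,0,0.175,0,0,0,0,0,0]

```text
clock: 5.68
position: [0.5947, -0.1358, 0.1486]
orientation: [-0.389, 0.388, -0.591, 0.591]
ft_force: [0.6, -0.4, -1.8]
opening: 0.181
```

```bash
cat > st.py <<'E'
from h import *
import sys
def st():
    s=env.sense();q=s['orientation'];T=R.from_quat([q[1],q[2],q[3],q[0]]).as_matrix()
    print(s['clock'],s['position'].round(4),'op',round(s['opening'],3),'yaw',np.degrees(np.arctan2(T[1,2],T[0,2])).round(2),'tilt',T[2].round(4),s['ft_force'].round(2))
if __name__=='__main__':
    st()
    for a in sys.argv[1:]:
        c,n=a.split(':'); d=cam(c,n+'.png'); np.savez(n+'.npz',**d)
E
python3 st.py wrist:w4
```

```text
5.675 [ 0.5947 -0.1358  0.1486] op 0.181 yaw -23.31 tilt [-4.e-04 -1.e+00  8.e-04] [ 0.61 -0.42 -1.84]
```

View pics/w4.png

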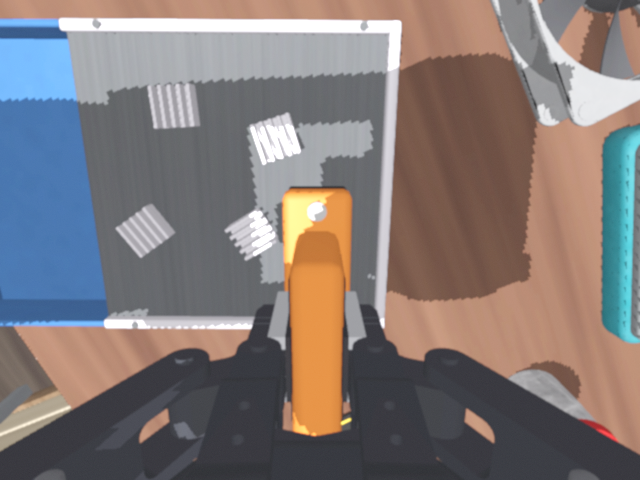

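The wrist view shows the plate from its closed end (right, column ~393) to the tray (left), with sinks at (174,106), (274,139), (145,230) and (250,234). The scraper hangs at (317,250).

```bash
python3 - <<'E'
from h import *
d=dict(np.load('w4.npz'))
c=np.array([.566,-.0895]);a=np.radians(-23.5);X=np.array([np.cos(a),np.sin(a)]);Y=np.array([-X[1],X[0]])
def pf(u,v,z):
    w=ray(d,u,v,z)[:2]-c; return (w@X*1000).round(1),(w@Y*1000).round(1)
for n,p,z in [('rimNfar',(400,20),.04),('rimOpenfar',(62,18),.04),('closedOuterMid',(396,170),.04),('closedOuter',(388,300),.04),('closedInner',(386,150),.04),('farInner',(250,31),.04),('open edge',(72,100),.034),('open edge',(104,290),.034),('nearOuter',(140,328),.04),('nearInner',(160,319),.04),('nearInner',(240,319),.04),('a',(274,139),.046),('c',(174,106),.046),('b',(250,234),.046),('d',(145,230),.046),('bmaxX',(277,240),.046),('dminv',(145,257),.046),('bminv',(245,258),.046), ('a low',(263,165),.046),('a low2',(301,152),.046),('c top',(172,83),.046),('scraper far body end',(317,189),.1155),('screwhead',(317,211),.132-.0)]:
    print(n,pf(*p,z))
P=np.nan_to_num(cloud(d),nan=-9); print(P[215,300],P[215,345],P[192,317])
E
```

```text
rimNfar (np.float64(87.2), np.float64(91.1))
rimOpenfar (np.float64(-89.4), np.float64(91.6))
closedOuterMid (np.float64(89.5), np.float64(13.3))
closedOuter (np.float64(89.0), np.float64(-67.8))
closedInner (np.float64(83.2), np.float64(24.6))
farInner (np.float64(8.5), np.float64(85.7))
open edge (np.float64(-94.2), np.float64(51.3))
open edge (np.float64(-92.3), np.float64(-64.0))
nearOuter (np.float64(-69.4), np.float64(-87.7))
nearInner (np.float64(-55.9), np.float64(-81.3))
nearInner (np.float64(-4.8), np.float64(-81.2))
a (np.float64(20.4), np.float64(30.7))
c (np.float64(-33.0), np.float64(47.8))
b (np.float64(4.9), np.float64(-23.4))
d (np.float64(-56.3), np.float64(-21.1))
bmaxX (np.float64(20.6), np.float64(-27.0))
dminv (np.float64(-58.2), np.float64(-37.7))
bminv (np.float64(1.3), np.float64(-38.2))
a low (np.float64(13.8), np.float64(16.6))
a low2 (np.float64(35.1), np.float64(23.7))
c top (np.float64(-33.0), np.float64(59.4))
scraper far body end (np.float64(44.0), np.float64(13.8))
screwhead (np.float64(44.0), np.float64(8.4))
[ 0.60291018 -0.09902584  0.12791173] [ 0.61835359 -0.10533394  0.12940722] [ 0.61207609 -0.0937864   0.12675409]
```

Request:
play_rows:
  plan: [0,-0.001,-0.03,0,0,0,0,0,-0.025,0,0,0,0,0,-0.01,0,0,0,0,0,0,0,0,0,0,0,0,0,0,0]

```text
clock: 6.35
position: [0.5947, -0.1391, 0.0835]
orientation: [-0.388, 0.387, -0.591, 0.592]
ft_force: [0.9, -0.1, -2.5]
opening: 0.179
```

```bash
python3 st.py wrist:w5
```

```text
6.35 [ 0.5947 -0.1391  0.0835] op 0.179 yaw -23.58 tilt [-0.     -1.      0.0015] [ 0.94 -0.12 -2.53]
```

View pics/w5.png

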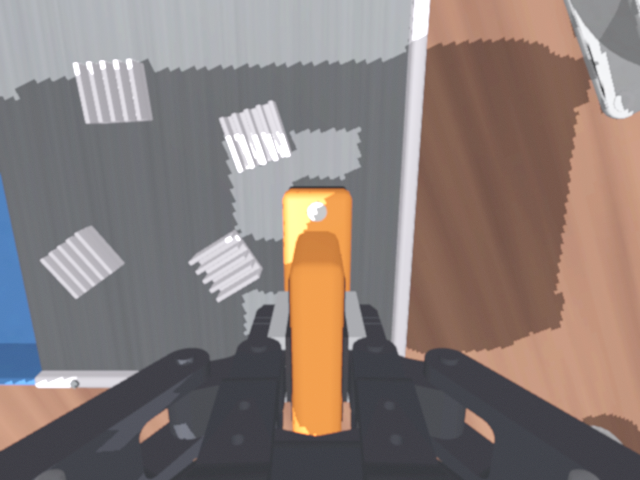

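Request:
play_rows:
  plan: [0.001,0.002,-0.004,0,0,0,0,0,0,0,0,0,0,0,-0.001,0,0,0,0,0,0,0,0,0]

```text
clock: 6.9
position: [0.5953, -0.1367, 0.0774]
orientation: [-0.388, 0.387, -0.591, 0.592]
ft_force: [0.2, 0.6, -0.4]
opening: 0.18
```

Request:
play_rows:
  plan: [0,0,-0.0005,0,0,0,0,0,0,0,0,0]

```text
clock: 7.15
position: [0.5954, -0.1367, 0.0774]
orientation: [-0.388, 0.387, -0.591, 0.592]
ft_force: [-2.2, 1.8, 5.8]
opening: 0.177
```

Request:
play_rows:
  plan: [0,0,-0.0005,0,0,0,0,0,0,0,0,0]

```text
clock: 7.4
position: [0.5954, -0.1367, 0.0773]
orientation: [-0.388, 0.387, -0.591, 0.592]
ft_force: [-4.2, 1.8, 11.2]
opening: 0.181
```

```bash
python3 st.py
```

```text
7.4 [ 0.5954 -0.1367  0.0773] op 0.181 yaw -23.55 tilt [-1.e-04 -1.e+00  8.e-04] [-4.23  1.78 11.25]
```

Contact with the plate comes at TCP z = 0.0774. I'll back off to a light touch and start the first stroke.

Request:
play_rows:
  plan: [0,0,0.0008,0,0,0,-0.0046,0.002,0,0,0,0,-0.0092,0.004,0,0,0,0,-0.0092,0.004,0,0,0,0]

```text
clock: 7.9
position: [0.5718, -0.1265, 0.0774]
orientation: [-0.388, 0.387, -0.591, 0.592]
ft_force: [3.2, -1.7, 5.4]
opening: 0.178
```

Request:
play_rows:
  plan: [-0.0092,0.004,0,0,0,0,-0.0092,0.004,0,0,0,0,-0.0092,0.004,0,0,0,0]

```text
clock: 8.28
position: [0.5441, -0.1144, 0.0774]
orientation: [-0.388, 0.387, -0.591, 0.592]
ft_force: [4.5, -1.7, 6.6]
opening: 0.179
```

```bash
python3 st.py wrist:w6
```

```text
8.275 [ 0.5441 -0.1144  0.0774] op 0.179 yaw -23.55 tilt [-1.e-04 -1.e+00  7.e-04] [ 4.48 -1.66  6.64]
```

View pics/w6.png

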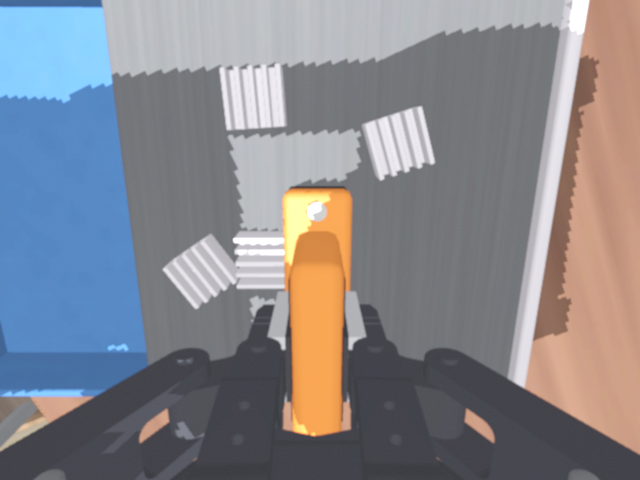

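Sink b, at (260,260), is square against the scraper and meeting d at (200,270), while a and c are untouched. I'll ease the pressure by 0.4 mm and carry on.

Request:
play_rows:
  plan: [-0.0092,0.004,0.0004,0,0,0,-0.0092,0.004,0,0,0,0,-0.0092,0.004,0,0,0,0,-0.0092,0.004,0,0,0,0]

```text
clock: 8.82
position: [0.507, -0.0983, 0.0773]
orientation: [0.387, -0.388, 0.592, -0.591]
ft_force: [2.4, -1.3, 1.9]
opening: 0.174
```

Request:
play_rows:
  plan: [-0.0092,0.004,0,0,0,0,-0.0092,0.004,0,0,0,0,-0.0092,0.004,0,0,0,0]

```text
clock: 9.2
position: [0.4794, -0.0864, 0.0773]
orientation: [0.387, -0.388, 0.592, -0.591]
ft_force: [1.1, -0.3, 0.6]
opening: 0.179
```

```bash
python3 st.py wrist:w7
```

```text
9.2 [ 0.4794 -0.0864  0.0773] op 0.179 yaw -23.55 tilt [ 0.e+00 -1.e+00 -5.e-04] [ 1.14 -0.27  0.55]
```

View pics/w7.png

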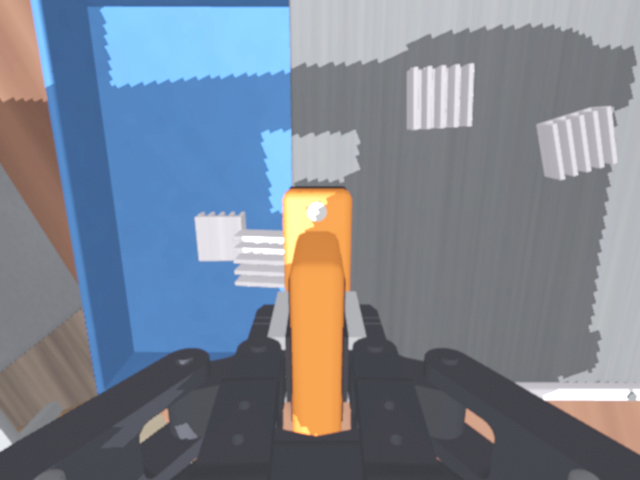

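Sink d has dropped into the tray at (220,237), and b at (260,258) is on the brink. I'll push a little further.

Request:
play_rows:
  plan: [-0.0092,0.004,0,0,0,0,-0.0092,0.004,0,0,0,0,0,0,0,0,0,0]

```text
clock: 9.62
position: [0.4612, -0.0784, 0.0775]
orientation: [0.387, -0.388, 0.592, -0.591]
ft_force: [0.9, -0.3, -1.6]
opening: 0.179
```

```bash
python3 st.py wrist:w8
```

```text
9.625 [ 0.4612 -0.0784  0.0775] op 0.179 yaw -23.54 tilt [-0.e+00 -1.e+00 -3.e-04] [ 0.86 -0.33 -1.63]
```

View pics/w8.png

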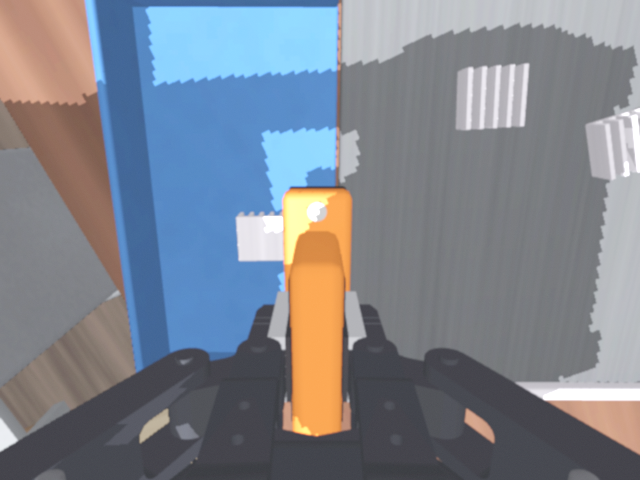

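Request:
play_rows:
  plan: [0,0,0.02,0,0,0,0,0,0.03,0,0,0,0.03,-0.001,0,0,0,0,0.03,-0.001,0,0,0,0,0.03,-0.001,0,0,0,0]

```text
clock: 10.3
position: [0.5529, -0.0818, 0.1273]
orientation: [0.387, -0.388, 0.592, -0.591]
ft_force: [-1.2, 0.3, -2.3]
opening: 0.173
```

```bash
python3 st.py wrist:w9
```

```text
10.3 [ 0.5529 -0.0818  0.1273] op 0.173 yaw -23.55 tilt [ 0.e+00 -1.e+00 -4.e-04] [-1.19  0.33 -2.31]
```

View pics/w9.png

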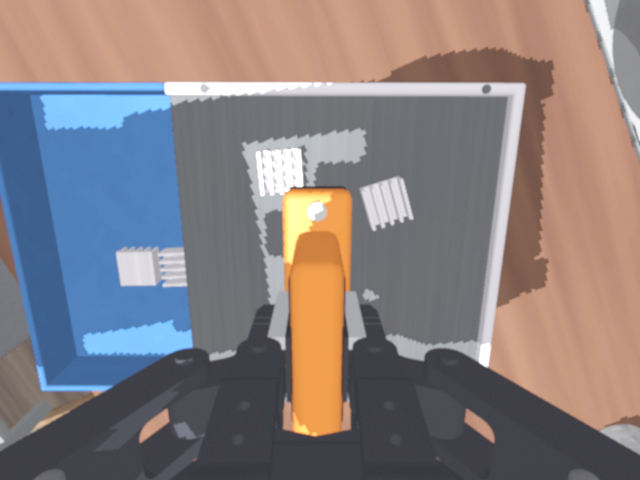

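Both b and d are in the tray, at (172,267) and (138,266). Now I'll position for the second stroke.

Request:
play_rows:
  plan: [0.04,-0.001,0,0,0,0,0.039,-0.002,0,0,0,0,0,0,0,0,0,0,0,0,-0.03,0,0,0,0,0,-0.015,0,0,0]

```text
clock: 10.98
position: [0.6298, -0.0845, 0.0808]
orientation: [0.387, -0.388, 0.592, -0.591]
ft_force: [-0.5, 1.1, -1.9]
opening: 0.178
```

Request:
play_rows:
  plan: [0,0,0,0,0,0,0,0,0,0,0,0]

```text
clock: 11.22
position: [0.6311, -0.0848, 0.0835]
orientation: [-0.388, 0.387, -0.591, 0.592]
ft_force: [1.1, -0.2, -1.2]
opening: 0.181
```

```bash
python3 st.py wrist:w10; python3 - <<'E'
from h import *
d=dict(np.load('w9.npz'));P=cloud(d);print(P[267,125:190:5].round(3))
E
```

```text
11.225 [ 0.6311 -0.0848  0.0835] op 0.181 yaw -23.55 tilt [-2.e-04 -1.e+00  1.e-03] [ 1.06 -0.24 -1.15]
[[ 0.436 -0.048  0.015]
 [ 0.439 -0.049  0.016]
 [ 0.442 -0.051  0.016]
 [ 0.445 -0.052  0.017]
 [ 0.448 -0.053  0.016]
 [ 0.45  -0.055  0.015]
 [ 0.452 -0.056  0.013]
 [ 0.451 -0.059  0.005]
 [ 0.458 -0.059  0.014]
 [ 0.461 -0.06   0.013]
 [ 0.464 -0.061  0.014]
 [ 0.466 -0.062  0.013]
 [ 0.478 -0.06   0.032]]
```

View pics/w10.png

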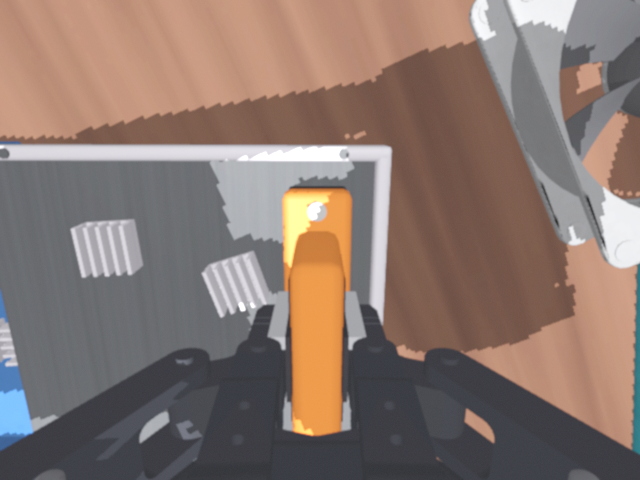

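Request:
play_rows:
  plan: [0,0,-0.0045,0,0,0,0,0,-0.001,0,0,0,0,0,0,0,0,0]

```text
clock: 11.65
position: [0.6309, -0.0847, 0.0773]
orientation: [-0.388, 0.387, -0.591, 0.592]
ft_force: [-1.1, -1.1, 3.9]
opening: 0.183
```

Request:
play_rows:
  plan: [0,0,-0.0004,0,0,0,0,0,0,0,0,0]

```text
clock: 11.9
position: [0.6309, -0.0847, 0.0773]
orientation: [-0.388, 0.387, -0.591, 0.592]
ft_force: [-3.1, 0.1, 8.1]
opening: 0.176
```

Request:
play_rows:
  plan: [0,0,0.0006,0,0,0,-0.0046,0.002,0,0,0,0,-0.0092,0.004,0,0,0,0,-0.0092,0.004,0,0,0,0,-0.0092,0.004,0,0,0,0]

```text
clock: 12.52
position: [0.598, -0.0704, 0.0774]
orientation: [-0.388, 0.387, -0.591, 0.592]
ft_force: [3.6, -1.0, 4.3]
opening: 0.177
```

Request:
play_rows:
  plan: [-0.0092,0.004,0,0,0,0,-0.0092,0.004,0,0,0,0,-0.0092,0.004,0,0,0,0]

```text
clock: 12.9
position: [0.5706, -0.0585, 0.0774]
orientation: [-0.388, 0.387, -0.591, 0.592]
ft_force: [4.0, -1.7, 5.4]
opening: 0.181
```

```bash
python3 st.py wrist:w11
```

```text
12.9 [ 0.5706 -0.0585  0.0774] op 0.181 yaw -23.55 tilt [-1.e-04 -1.e+00  5.e-04] [ 3.96 -1.66  5.44]
```

View pics/w11.png

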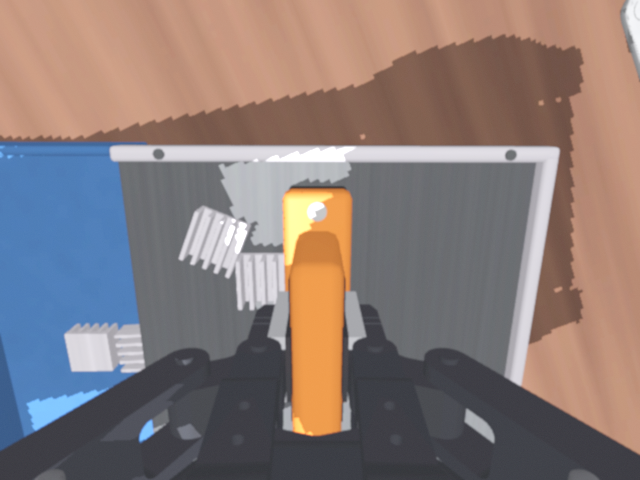

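Sink a, at (260,280), is square against the scraper and turning c at (213,240). c is still within the foot's length, so I'll continue.

Request:
play_rows:
  plan: [-0.0092,0.004,0.0003,0,0,0,-0.0092,0.004,0,0,0,0,-0.0092,0.004,0,0,0,0]

```text
clock: 13.32
position: [0.5426, -0.0463, 0.0774]
orientation: [0.387, -0.388, 0.592, -0.591]
ft_force: [3.0, -1.1, 2.9]
opening: 0.178
```

```bash
python3 st.py wrist:w12
```

```text
13.325 [ 0.5426 -0.0463  0.0774] op 0.178 yaw -23.55 tilt [ 0.e+00 -1.e+00 -4.e-04] [ 3.04 -1.06  2.85]
```

View pics/w12.png

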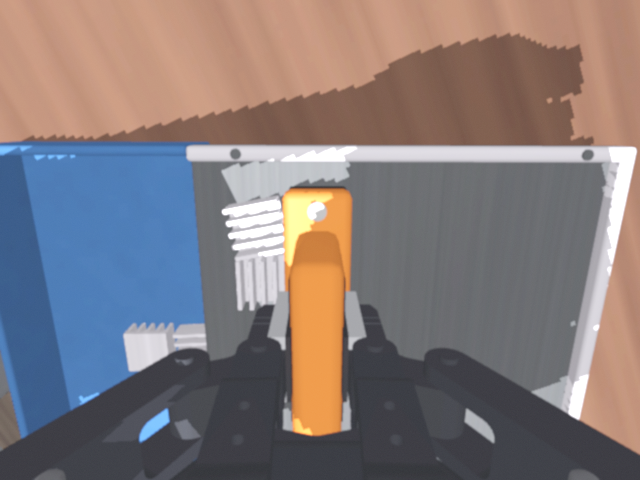

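Both sinks are now side by side against the scraper, at (255,228) and (260,282).

Request:
play_rows:
  plan: [-0.0092,0.004,0,0,0,0,-0.0092,0.004,0,0,0,0,-0.0092,0.004,0,0,0,0,-0.0092,0.004,0,0,0,0]

```text
clock: 13.88
position: [0.5058, -0.0304, 0.0773]
orientation: [0.387, -0.388, 0.592, -0.591]
ft_force: [2.4, -1.2, 0.8]
opening: 0.179
```

Request:
play_rows:
  plan: [-0.0092,0.004,0,0,0,0,-0.0092,0.004,0,0,0,0,-0.0046,0.002,0,0,0,0,0,0,0,0,0,0]

```text
clock: 14.38
position: [0.4833, -0.0205, 0.0774]
orientation: [0.387, -0.388, 0.592, -0.591]
ft_force: [0.7, -0.4, -3.3]
opening: 0.179
```

```bash
python3 st.py wrist:w13
```

```text
14.375 [ 0.4833 -0.0205  0.0774] op 0.179 yaw -23.54 tilt [ 0.e+00 -1.e+00 -4.e-04] [ 0.74 -0.44 -3.3 ]
```

View pics/w13.png

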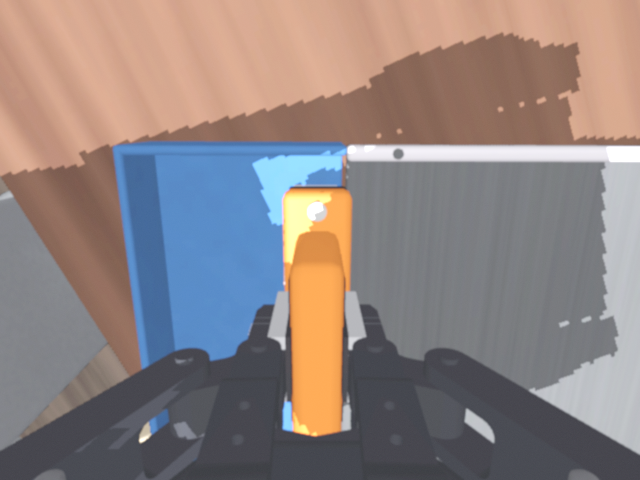

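Request:
play_rows:
  plan: [0,0,0.02,0,0,0,0,0,0.05,0,0,0,0.02,-0.02,0.01,0,0,0,0.02,-0.04,0,0,0,0]

```text
clock: 14.92
position: [0.5249, -0.0808, 0.1589]
orientation: [-0.389, 0.387, -0.591, 0.592]
ft_force: [1.4, 0.5, -1.1]
opening: 0.178
```

```bash
python3 st.py wrist:w14 top:t14
```

```text
14.925 [ 0.5249 -0.0808  0.1589] op 0.178 yaw -23.45 tilt [-6.0e-04 -1.0e+00  2.3e-03] [ 1.4   0.49 -1.14]
```

View pics/w14.png

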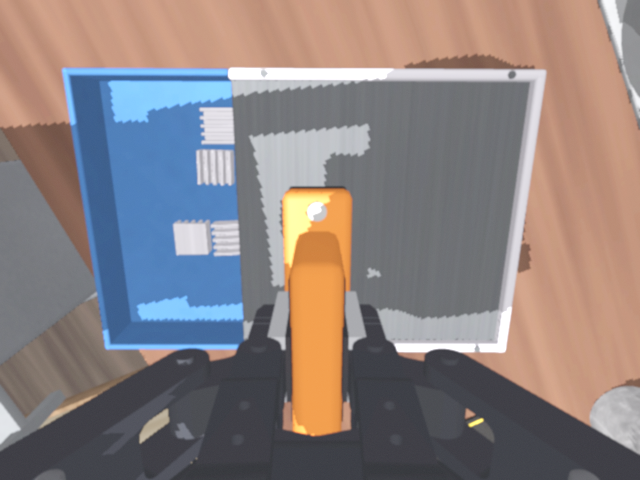

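All four sinks lie in the tray, at (217,126), (215,167), (191,238) and (226,238), and the plate is empty. I'll take the scraper back to its pad.

Request:
play_rows:
  plan: [0.002,-0.035,0,0,0,-0.149,0.003,-0.036,0,0,0,-0.149,0.002,-0.035,0,0,0,-0.149,0.003,-0.036,0,0,0,-0.149,0.002,-0.035,0,0,0,-0.149]

```text
clock: 15.65
position: [0.5356, -0.2588, 0.1571]
orientation: [0.144, -0.144, 0.693, -0.692]
ft_force: [0.9, 0.6, -1.0]
opening: 0.177
```

Request:
play_rows:
  plan: [0.003,-0.036,0,0,0,-0.149,0.002,-0.035,0,0,0,-0.149,0,0,0,0,0,0,0,0,0,0,0,0]

```text
clock: 16.15
position: [0.5405, -0.3283, 0.157]
orientation: [0.041, -0.042, 0.706, -0.706]
ft_force: [-0.9, 0.7, -2.1]
opening: 0.178
```

```bash
python3 st.py wrist:w15
```

```text
16.15 [ 0.5405 -0.3283  0.157 ] op 0.178 yaw -83.26 tilt [ 5.e-04 -1.e+00 -9.e-04] [-0.89  0.75 -2.13]
```

View pics/w15.png

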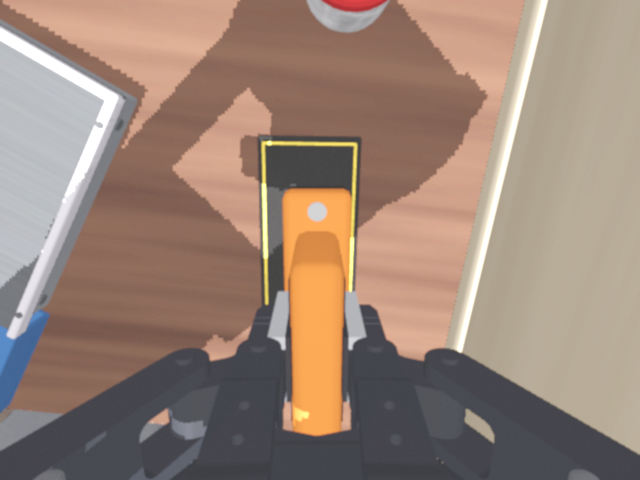

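The scraper hangs over the pad, whose outline is visible around it at (262–357, 143–305). I'll lower it, shifted 2–3 mm towards the pad's centre.

Request:
play_rows:
  plan: [-0.002,0.002,-0.04,0,0,-0.009,0,0,-0.04,0,0,0,0,0,-0.02,0,0,0,0,0,-0.004,0,0,0,0,0,0,0,0,0]

```text
clock: 16.82
position: [0.5392, -0.3268, 0.0546]
orientation: [-0.039, 0.038, -0.706, 0.706]
ft_force: [-0.3, 0.4, -1.0]
opening: 0.183
```

Request:
play_rows:
  plan: [0,0,-0.002,0,0,0,0,0,0,0,0,0]

```text
clock: 17.08
position: [0.5388, -0.3269, 0.0521]
orientation: [-0.038, 0.038, -0.706, 0.706]
ft_force: [-0.1, -0.5, -1.5]
opening: 0.176
```

Request:
play_rows:
  plan: [0,0,-0.002,0,0,0,0,0,-0.001,0,0,0,0,0,-0.001,0,0,0,0,0,0,0,0,0]

```text
clock: 17.58
position: [0.5386, -0.3267, 0.0474]
orientation: [0.038, -0.038, 0.706, -0.706]
ft_force: [-0.5, 0.6, -1.9]
opening: 0.176
```

Request:
play_rows:
  plan: [0,0,-0.0005,0,0,0,0,0,0,0,0,0]

```text
clock: 17.82
position: [0.5386, -0.3267, 0.0473]
orientation: [-0.038, 0.038, -0.706, 0.706]
ft_force: [-1.9, 0.8, 4.7]
opening: 0.177
```

The scraper is on the pad with light contact. I'll release it and retreat straight up.

Request:
play_rows:
  plan: [0,0,0.0003,0,0,0,0,0,0,0,0,0,0,0,0,0,0,0,0,0,0,0,0,0,0,0,0,0,0,0]
  gripper: 0

```text
clock: 18.45
position: [0.5386, -0.3267, 0.0472]
orientation: [0.038, -0.038, 0.706, -0.706]
ft_force: [0.5, -0.3, 1.1]
opening: 0.998
```

Request:
play_rows:
  plan: [0,0,0,0,0,0,0,0,0.01,0,0,0,0,0,0.02,0,0,0,0,0,0.04,0,0,0,0,0,0.05,0,0,0]

```text
clock: 19.08
position: [0.5383, -0.3265, 0.1695]
orientation: [0.038, -0.038, 0.706, -0.706]
ft_force: [0.3, -0.1, -1.1]
opening: 0.997
```

Request:
play_rows:
  plan: [0,0,0.06,0,0,0,0,0,0.02,0,0,0,0,0,0,0,0,0,0,0,0,0,0,0]

```text
clock: 19.58
position: [0.5383, -0.3265, 0.2468]
orientation: [0.038, -0.038, 0.706, -0.706]
ft_force: [0.5, -0.1, -0.6]
opening: 0.999
```

```bash
python3 st.py wrist:w16 top:t16 scene:s16; python3 - <<'E'
from h import *
d=dict(np.load('w16.npz'));P=np.nan_to_num(cloud(d),nan=-9)
hsv=cv2.cvtColor(d['pixels'],cv2.COLOR_RGB2HSV)
box=np.zeros((480,640),bool);box[100:300,240:380]=1
def rect(m,z,nm):
    v,u=np.nonzero(m);W=np.array([ray(d,a,b,z)[:2] for a,b in zip(u,v)]);print(nm,len(W),cv2.minAreaRect(W.astype(np.float32)*1000))
near=(P[:,:,0]>.45)&(P[:,:,1]>-.39)&(P[:,:,1]<-.26)&box
rect((cv2.inRange(hsv,(22,80,60),(35,255,255))>0)&near&(P[:,:,2]<.012),.004,'yellow')
g=near&(P[:,:,2]>.06);print(cv2.minAreaRect(P[g][:,:2].astype(np.float32)*1000),np.percentile(P[g][:,2],[5,50,95]))
g=near&(P[:,:,2]>.022)&(P[:,:,2]<.036);print(cv2.minAreaRect(P[g][:,:2].astype(np.float32)*1000))
E
```

```text
19.575 [ 0.5383 -0.3265  0.2468] op 0.999 yaw -83.82 tilt [ 6.e-04 -1.e+00 -7.e-04] [ 0.46 -0.09 -0.62]
yellow 1704 ((535.731689453125, -321.967529296875), (124.10202026367188, 66.55220794677734), 6.14565372467041)
((537.8514404296875, -326.32940673828125), (63.950172424316406, 16.898923873901367), 6.635898590087891) [0.06326275 0.06731386 0.06878009]
((538.08642578125, -326.1889343261719), (90.8958969116211, 25.925142288208008), 6.410076141357422)
```

View pics/w16.png

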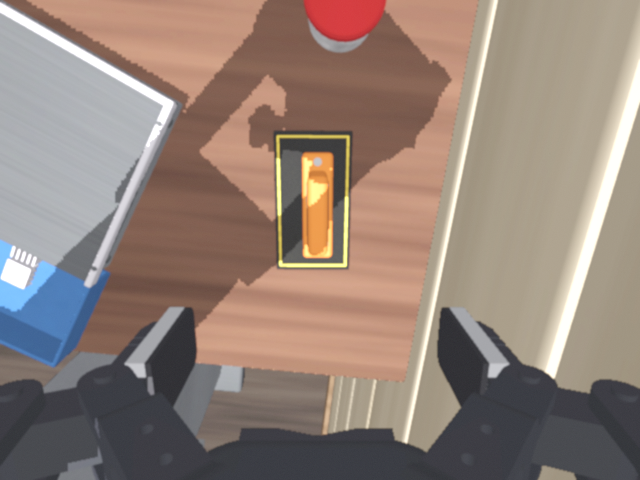

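View pics/s16.png

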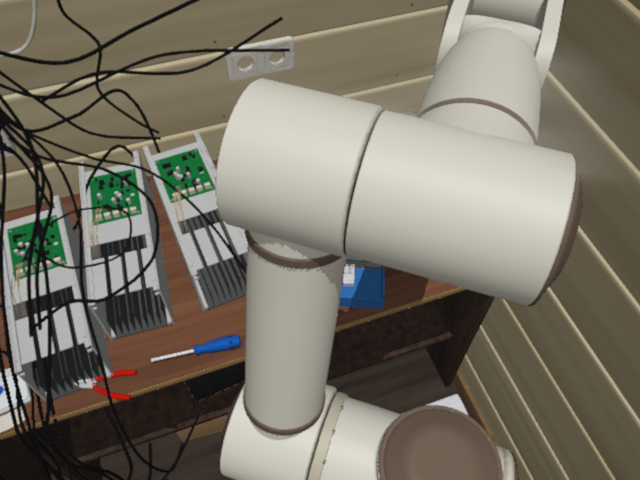

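View pics/t16.png

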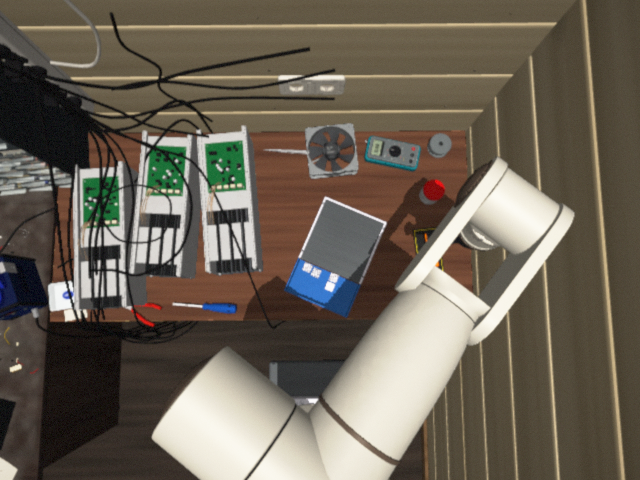

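The scraper stands at (318,205), inside the yellow outline and parallel to it. The top view shows the sinks in the tray around (307,268)–(332,285), with the driver at (205,307) and the tin at (432,190) where they were. I'm handing in.

```bash
python3 -c "
from bench import env
print(env.hand_in())"
```

```text
the job is handed in; nothing more can be done
None
```

I wiped all four heat sinks into the blue catch tray with the scraper and stood it back upright on its pad. I handed the job in at about 20 s.

- **Wiping:** Two light strokes did it, b and d first, then a and c. The wrist force peaked at about 13 N of downward push while I was finding the plate surface, and was about 1–8 N during the strokes. The fingers gripped only the scraper and stayed well above the sinks.
- **Sinks:** The wrist image after the second stroke shows all four in the tray and the plate empty. Depth readings put b and d flat on the tray floor. I did not measure a and c the same way.
- **Scraper:** It measures about 5 mm from the pad's centre and within 0.5° of its direction. All of it is inside the yellow outline, and its top is at the expected height.
- **Driver and tin:** They look unmoved in the final top view. I compared them by eye and did not measure them.
- **Disagreement between views:** The cameras differed by 2–3 mm on the plate's position. I used the wrist view to keep clear of the rims.

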